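# Top up the pressure of the denture curing pot

### The arm

A 7-joint arm with a two-finger parallel gripper is mounted at the origin on the work surface. World frame = base frame: x ahead of the robot, y to its left, z up, the work surface at z = 0. Lengths are in mm, angles in rad, forces in N, time in s.
With the tool pointing down it reaches from about 400 to 875 mm from the base axis. Payload 4.4 kg.
Tool frame: the origin (TCP) lies midway between the tips of the shut fingers; the grasp point (between the pads) lies ctrl.grip_depth behind it (ctrl.grip_depth is the distance from the TCP to the grasp point, in mm); z points along the fingers, y is the line along which they close (so a half turn about z gives the same grasp; the last joint's range is limited). The gripper opens to 85 mm and grips with 20 to 120 N. Pads are 22 mm wide; open, the fingers measure 114 mm over their backs; the gripper's body (76 mm by 85 mm) begins 54 mm behind the grasp point. The pads swing forward as they close: fully open they stand 13 mm farther back than shut.
Start: joints at [1.215, 0.628, 0.038, 1.517, -0.027, 0.996, -0.02], TCP at [185.772, -622.902, 231.313] pointing down, gripper open.
Joint ranges: [-3.06, 3.06], [-0.37, 2.12], [-1.25, 1.32], [0.18, 2.47], [-1.1, 4.24], [0.23, 1.98], [-2.94, 2.94]. Speed limits (rad/s): [2.57, 2.57, 3.14, 3.14, 3.14, 3.14, 3.14].

### API

Orientations are given as [roll, pitch, yaw] about the fixed x, y, z axes, in that order (R = Rz(yaw) Ry(pitch) Rx(roll)).
In Python, from cell import ctrl gives the robot as it stands.
- The arm moves only by the tool carry_out, never from a script. Its argument "deltas" is one flat list of numbers, 7 for each row, row after row: the turn, a rotation vector about the tool's x, y, z in degrees, then the shift along the tool's x, y, z in m, then the closure, from -1 (fully open) to 1 (shut). In form: [wx, wy, wz, dx, dy, dz, claw, wx, wy, wz, dx, dy, dz, claw, ...]. A call has 1 to 12 rows; each row shifts and turns the commanded pose from where the row before left it, along the tool's axes as they then stand; what a row does not reach is not made up. A row lasts 1/8 s, in which the tool goes at most 62.5 mm and 10.7 degrees, less where a joint would pass 70% of its speed; a pose out of reach is approached as far as the arm can. A call with a gripper value outside its range is refused whole. The fingers move at their own pace and stop on an object; the grip force is fixed at half the most. Time passes only in rows, so rows that do not move let the fingers close. It gives the time, the measured TCP pose, the force, the opening and the grip force at its end, in the units of the state.
- ctrl.read_state(): the state, without advancing time (a new reading comes with each control period).
- ctrl.get_image(name): name is "scene" or "top" or "wrist"; returns the picture (480x640x3 uint8, red, green, blue); there is no depth.
- ctrl.calibration(name): a dict with "mtx" (3x3 intrinsics, pixels), "distortion" ([k1, k2, p1, p2, k3] as OpenCV has them; the pictures are not rectified), "R" (3x3) and "t" (3): a world point X has camera coordinates R X + t. Camera axes: x right, y down, z forward; pixel columns grow to the right and rows downward; lengths in mm; the calibration is good to about 2 mm. A picture is of the moment at which its call begins: read the wrist's pose just before it. calibration takes no time and is no camera call; for the wrist camera it gives the pose at the moment of the call.
- ctrl.finish_job(): hands the job in; it is judged then, once.
The state is a dict: "clock": time; "qpos": joint angles; "qd": joint speeds; "tau": joint torques, N m; "eef_pos": TCP position; "tool_rot": TCP orientation; "force": force on the tool from outside, world axes, zero at the start; "torque": the same for the moment, N m; "width": finger opening in mm; "gripper_force": force on a finger pad.
Only numpy, scipy, OpenCV 4.12 (cv2) and the standard library are available. Lean on these libraries where they do the work, as an engineer would, in place of code of your own. Each camera call takes 0.05 s, during which the arm holds its last target. There are 200 camera calls.

### The job

The curing pot on the bench has lost some pressure while a denture repair hardens inside. With the fingertips on top of the black knob, work the spring pump with full strokes, down and all the way back up, until the steel pressure pin on the lid has come fully out and both its rings show; then take the hand away with the knob back up. Do not grip the knob, do not touch the pin, and leave the things standing round the pot alone.

Things in the scene. Friction and masses are not known exactly. Their poses are not given: they have to be found in the camera images.
- pot: Aluminium pot fixed to the bench, 206 mm across, 118 mm high to the flat lid, with a black grip on the rim at its +y and -y sides (reaching 131 mm from the middle). Origin: centre of its underside, on the bench; z up; its yaw varies. On the lid, in the pot's frame: pump at (-35, 0) mm, pressure pin at (48, 36) mm, safety valve at (48, -36) mm.
- pump_top (a point): Centre of the flat top (36 mm wide) of the black mushroom knob of the pump, 60 mm across and 18 mm thick; the point moves with the knob. Knob up: 210 mm above the bench; pressed home: 180 mm. The knob rides on a 12 mm rod above a 36 mm housing tube.
- pump (a joint): Plunger travel in m, straight down: 0 = up (its spring returns it within 0.5 s), 0.030 = on its stop. Takes about 5 N to start, 11 N at the bottom, 3 N more at 0.1 m/s. Every mm of downstroke lifts the pin 0.17 mm, so a full stroke (27 to 30 mm) about 4.8 mm; the upstroke leaves the pin where it is. Three to six full strokes are needed; more do no harm.
- pin_tip (a point): Centre of the top of the steel pressure pin, 12 mm across, with two dark rings, standing up out of a 24 mm brass hexagon bush on the lid; 130 mm above the bench when the pin is in, 154 mm when it is fully out.
- pin (a joint): How far the pressure pin stands out, in m: 0 = in, 0.024 = fully out against its stop, both rings showing. It starts somewhere from 0 to 0.009, climbs with each downstroke of the pump and stays there.
- valve_top (a point): Top of the pull ring of the slim brass safety valve, 158 mm above the bench, on the lid beside the pin. It is fixed and not part of the job.
- cast: Bystander: plaster model with a pink and white arch of teeth, 58 x 62 mm, 33 mm high, loose. Origin under its centre.
- bowl: Bystander: dark rubber mixing bowl, 104 mm across, 55 mm high, loose. Origin under its centre.
- monomer: Bystander: amber bottle with a black cap, 54 mm across, 110 mm high, loose. Origin under its centre.
- spatula: Bystander: spatula with a wooden handle, 190 mm long, lying flat, loose. Origin under its middle.

How it is judged:
By the outcome, as a careful person would: the job done as asked, in the order asked, and still so for the second after the job is handed in, with the robot touching nothing.
It also fails if it takes over 48 s, if anything falls off the work surface, if the arm or the gripper's body presses on something with over 40 N, if the wrist force passes 120 N, or if a joint passes its speed limit or range.

## Working session

There is one attempt and no reset: what is moved stays moved. The work goes in short steps, Python scripts to look and compute and a tool call to move; the robot and the scene stay as the last step left them, time stands still between calls to the robot, and variables do not carry over. Pictures are saved under pics/ and viewed, at most 10 in all, crops included, and the job is handed in when it is done.

Besides the shell and the picture viewer there is one more tool, called after ">>>" by a JSON object that holds its "name" and its "arguments", one argument or row to a line. carry_out: Moves the arm, as the interface text tells. Its arguments: {"type":"object","properties":{"deltas":{"type":"array"}},"required":["deltas"]}

```bash
mkdir -p pics
cat > h.py <<'E'
from cell import ctrl
import numpy as np, cv2
def ray(name,uv):
    c=ctrl.calibration(name);R=np.array(c["R"]);t=np.array(c["t"]).ravel()
    p=cv2.undistortPoints(np.array([[uv]],float),np.array(c["mtx"]),np.array(c["distortion"]))[0,0]
    return -R.T@t, R.T@np.array([p[0],p[1],1])
def atz(name,uv,z):
    o,d=ray(name,uv); return o+d*(z-o[2])/d[2]
def proj(name,X):
    c=ctrl.calibration(name)
    return cv2.projectPoints(np.array(X,float).reshape(-1,3),cv2.Rodrigues(np.array(c["R"]))[0],np.array(c["t"],float),np.array(c["mtx"]),np.array(c["distortion"]))[0][:,0]
def save(name,f):
    im=ctrl.get_image(name);cv2.imwrite(f,im[:,:,::-1]);return im
E
python3 - <<'E'
from h import *
save("top","pics/top.png");save("scene","pics/scene.png")
s=ctrl.read_state();print(s["clock"],s["eef_pos"],s["tool_rot"],s["width"],ctrl.grip_depth)
E
```

```text
0.1 [ 185.59076246 -622.35655623  230.50297497] [-3.13990159e+00  3.51048879e-05  2.89748532e-01] 85.5174182280535 18.700000000000003
```

View pics/top.png

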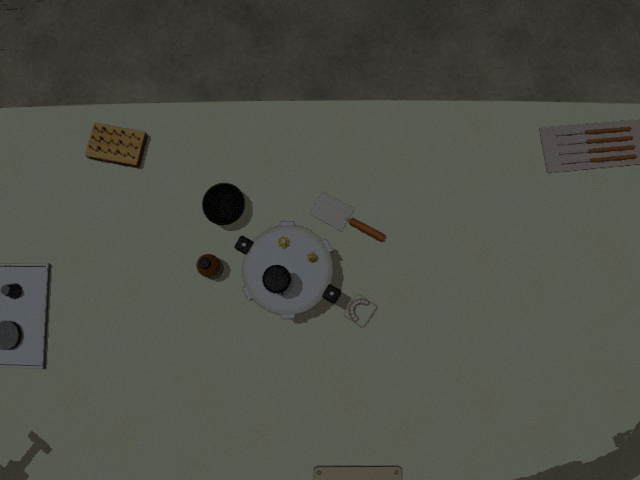

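View pics/scene.png

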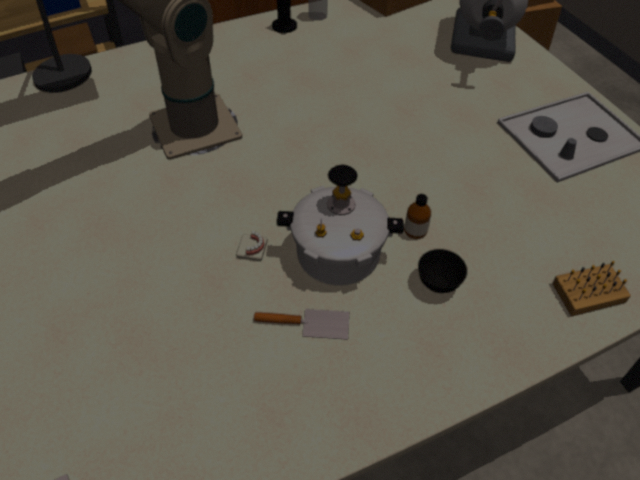

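The top view shows the pot at about (288,270), the knob at (277,279), and the pin and valve at (284,242) and (312,257). In the scene view the knob is at (343,176). I'll enlarge both.

Run:
```python
from h import *
a=cv2.imread("pics/top.png")[215:325,225:355];b=cv2.imread("pics/scene.png")[155:275,270:410]
a=cv2.resize(a,(390*1,330),interpolation=3);b=cv2.resize(b,(385,330),interpolation=3)
cv2.imwrite("pics/z.png",np.clip(np.hstack([a,b])*1.8,0,255))
for n,uv,z in [("top",(277,279),207),("scene",(343,175),207),("top",(244,244),110),("top",(332,294),110),("top",(284,242),140),("top",(312,257),150),("scene",(321,229),140),("scene",(357,234),150)]:
    print(n,uv,atz(n,uv,z).round(1))
```

```text
top (277, 279) [522.8 172.7 207. ]
scene (343, 175) [528.3 175.  207. ]
top (244, 244) [610.8 255.  110. ]
top (332, 294) [497.6  57.4 110. ]
top (284, 242) [610.4 162.7 140. ]
top (312, 257) [575.6 101.  150. ]
scene (321, 229) [585.6 101.1 140. ]
scene (357, 234) [633.9 155.  150. ][ WARN:0@0.101] global loadsave.cpp:1063 imwrite_ Unsupported depth image for selected encoder is fallbacked to CV_8U.
```

View pics/z.png

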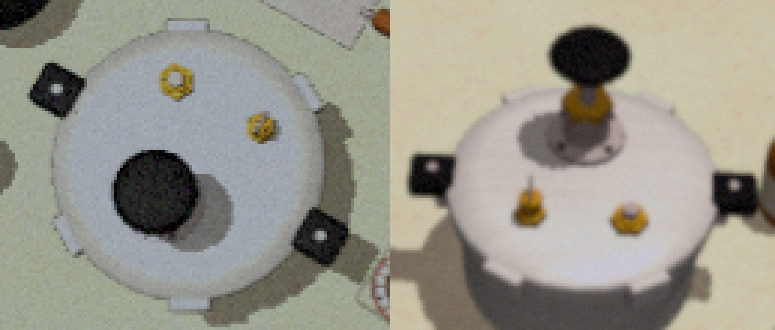

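The knob is at about (525,174) and the pot's yaw is about -30°. Both agree with the grip midpoint and the pump offset. Next I approach with the fingers shut, in two legs.

>>> {"name": "carry_out", "arguments": {
  "deltas": [0,0,0,0.0426,-0.0261,-0.004,1,0,0,0,0.0426,-0.0261,-0.004,1,0,0,0,0.0426,-0.0261,-0.004,1,0,0,0,0.0426,-0.0261,-0.004,1,0,0,0,0.0426,-0.0261,-0.004,1,0,0,0,0.0426,-0.0261,-0.004,1,0,0,0,0.0426,-0.0261,-0.004,1,0,0,0,0.0426,-0.0261,-0.004,1,0,0,0,0.0426,-0.0261,-0.004,1,0,0,0,0.0426,-0.0261,-0.004,1]
}}

```text
clock: 1.35
eef_pos: [520.2, -249.7, 271.2]
tool_rot: [-3.141, 0.0, 0.29]
force: [1.2, 0.2, -0.6]
width: -0.1
gripper_force: 0.0
```

>>> {"name": "carry_out", "arguments": {
  "deltas": [0,0,0,0.0126,-0.0405,0.002,1,0,0,0,0.0126,-0.0405,0.002,1,0,0,0,0.0126,-0.0405,0.002,1,0,0,0,0.0126,-0.0405,0.002,1,0,0,0,0.0126,-0.0405,0.002,1,0,0,0,0.0126,-0.0405,0.002,1,0,0,0,0.0126,-0.0405,0.002,1,0,0,0,0.0126,-0.0405,0.002,1,0,0,0,0.0126,-0.0405,0.002,1,0,0,0,0.0126,-0.0405,0.002,1,0,0,0,0,0,0,1,0,0,0,0,0,0,1]
}}

```text
clock: 2.85
eef_pos: [524.2, 172.3, 251.0]
tool_rot: [3.141, 0.001, 0.29]
force: [-0.1, -0.4, 0.0]
width: 0.3
gripper_force: 0.0
```

Run:
```python
from h import *
s=ctrl.read_state();print(s["clock"],s["eef_pos"],s["tool_rot"],s["width"],s["force"],s["qpos"])
im=save("scene","pics/s2.png");w=save("wrist","pics/w2.png")
print(proj("scene",[s["eef_pos"],[525,174,210]]),proj("wrist",[s["eef_pos"],[525,174,210]]))
b=cv2.resize(im[115:275,270:410,::-1],(420,480),interpolation=3)
cv2.imwrite("pics/z2.png",np.hstack([np.clip(b*1.6,0,255).astype(np.uint8),cv2.resize(w[:,:,::-1],(380,285)).copy() if 0 else cv2.copyMakeBorder(cv2.resize(w[:,:,::-1],(380,285)),0,195,0,0,0)]))
```

```text
2.85 [524.22049384 172.27801605 250.95370555] [3.14069156e+00 1.09464970e-03 2.89621892e-01] 0.30093708720536677 [-0.14667236 -0.37102078  0.04743405] [-0.33247474  0.46460162 -0.05359502  1.76866897  0.03141046  0.91030863
 -1.68087478]
[[341.62853233 157.46934245]
 [341.86101291 172.99051684]] [[326.66866541 305.68231138]
 [324.41781939 268.31858083]]
```

View pics/z2.png

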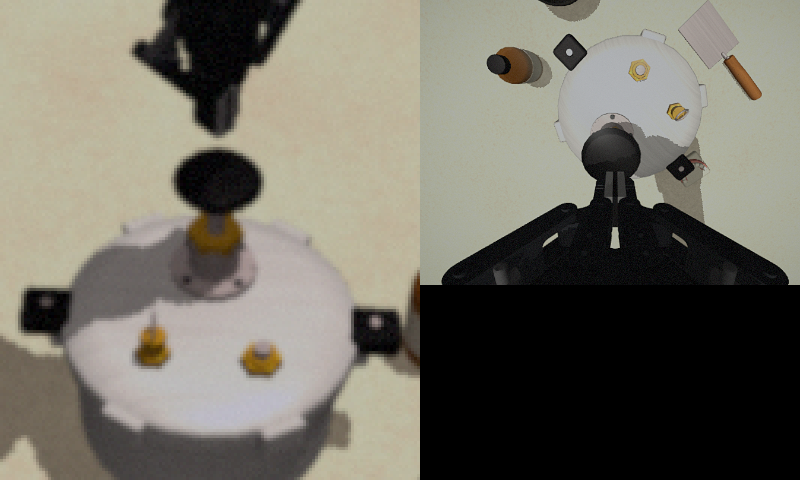

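The shut fingertips are over the knob, at (217,135) in the crop, with the knob below them at (218,181). The scene and wrist views agree to within a few mm. The pin, at (262,352), is low. Next is a first stroke, slow, checking the force.

>>> {"name": "carry_out", "arguments": {
  "deltas": [0,0,0,0.001,-0.001,0.012,1,0,0,0,0,0,0.012,1,0,0,0,0,0,0.01,1,0,0,0,0,0,0.003,1,0,0,0,0,0,0.004,1,0,0,0,0,0,0.005,1,0,0,0,0,0,0.005,1,0,0,0,0,0,0,1]
}}

```text
clock: 3.95
eef_pos: [525.3, 174.4, 201.1]
tool_rot: [3.142, -0.001, 0.29]
force: [-0.9, -0.8, 6.4]
width: 0.1
gripper_force: 3.3
```

>>> {"name": "carry_out", "arguments": {
  "deltas": [0,0,0,0,0,0.005,1,0,0,0,0,0,0.005,1,0,0,0,0,0,0.005,1,0,0,0,0,0,0.004,1,0,0,0,0,0,0,1,0,0,0,0,0,0,1]
}}

```text
clock: 4.7
eef_pos: [525.3, 174.4, 182.8]
tool_rot: [3.142, -0.001, 0.29]
force: [-2.7, -1.4, 10.2]
width: 0.0
gripper_force: 5.2
```

>>> {"name": "carry_out", "arguments": {
  "deltas": [0,0,0,0,0,0.002,1,0,0,0,0,0,0.002,1,0,0,0,0,0,0,1]
}}

```text
clock: 5.08
eef_pos: [525.4, 174.4, 180.0]
tool_rot: [3.142, -0.002, 0.29]
force: [-5.3, -2.0, 18.9]
width: 0.3
gripper_force: 9.7
```

On the stop at z 180 with a modest 19 N. Now full cycles: 38 mm up, pause, 38 mm down, hold.

>>> {"name": "carry_out", "arguments": {
  "deltas": [0,0,0,0,0,-0.0095,1,0,0,0,0,0,-0.0095,1,0,0,0,0,0,-0.0095,1,0,0,0,0,0,-0.0095,1,0,0,0,0,0,0,1,0,0,0,0,0,0,1,0,0,0,0,0,0.0095,1,0,0,0,0,0,0.0095,1,0,0,0,0,0,0.0095,1,0,0,0,0,0,0.0095,1,0,0,0,0,0,0,1,0,0,0,0,0,0,1]
}}

```text
clock: 6.58
eef_pos: [525.8, 174.6, 179.9]
tool_rot: [-3.142, -0.002, 0.29]
force: [-5.7, -2.4, 25.2]
width: 0.3
gripper_force: 12.8
```

>>> {"name": "carry_out", "arguments": {
  "deltas": [0,0,0,0,0,-0.0095,1,0,0,0,0,0,-0.0095,1,0,0,0,0,0,-0.0095,1,0,0,0,0,0,-0.0095,1,0,0,0,0,0,0,1,0,0,0,0,0,0,1,0,0,0,0,0,0.0095,1,0,0,0,0,0,0.0095,1,0,0,0,0,0,0.0095,1,0,0,0,0,0,0.0095,1,0,0,0,0,0,0,1,0,0,0,0,0,0,1]
}}

```text
clock: 8.07
eef_pos: [525.6, 174.4, 179.9]
tool_rot: [3.142, -0.002, 0.29]
force: [-6.2, -3.2, 25.3]
width: -0.0
gripper_force: 13.0
```

>>> {"name": "carry_out", "arguments": {
  "deltas": [0,0,0,0,0,-0.0095,1,0,0,0,0,0,-0.0095,1,0,0,0,0,0,-0.0095,1,0,0,0,0,0,-0.0095,1,0,0,0,0,0,0,1,0,0,0,0,0,0,1,0,0,0,0,0,0.0095,1,0,0,0,0,0,0.0095,1,0,0,0,0,0,0.0095,1,0,0,0,0,0,0.0095,1,0,0,0,0,0,0,1,0,0,0,0,0,0,1]
}}

```text
clock: 9.57
eef_pos: [525.6, 174.5, 180.0]
tool_rot: [-3.142, -0.002, 0.29]
force: [-5.2, -2.2, 25.6]
width: 0.0
gripper_force: 12.9
```

>>> {"name": "carry_out", "arguments": {
  "deltas": [0,0,0,0,0,-0.0095,1,0,0,0,0,0,-0.0095,1,0,0,0,0,0,-0.0095,1,0,0,0,0,0,-0.0095,1,0,0,0,0,0,0,1,0,0,0,0,0,0,1,0,0,0,0,0,0.0095,1,0,0,0,0,0,0.0095,1,0,0,0,0,0,0.0095,1,0,0,0,0,0,0.0095,1,0,0,0,0,0,0,1,0,0,0,0,0,0,1]
}}

```text
clock: 11.08
eef_pos: [525.6, 174.5, 180.0]
tool_rot: [-3.142, -0.002, 0.29]
force: [-4.4, -1.9, 25.9]
width: -0.2
gripper_force: 12.9
```

>>> {"name": "carry_out", "arguments": {
  "deltas": [0,0,0,0,0,-0.0095,1,0,0,0,0,0,-0.0095,1,0,0,0,0,0,-0.0095,1,0,0,0,0,0,-0.0095,1,0,0,0,0,0,0,1,0,0,0,0,0,0,1,0,0,0,0,0,0.0095,1,0,0,0,0,0,0.0095,1,0,0,0,0,0,0.0095,1,0,0,0,0,0,0.0095,1,0,0,0,0,0,0,1,0,0,0,0,0,0,1]
}}

```text
clock: 12.58
eef_pos: [525.6, 174.5, 180.0]
tool_rot: [-3.142, -0.002, 0.29]
force: [-5.8, -1.9, 24.7]
width: -0.0
gripper_force: 12.9
```

Six full strokes are done. I'll lift the hand clear and look.

>>> {"name": "carry_out", "arguments": {
  "deltas": [0,0,0,0,0,-0.0095,1,0,0,0,0,0,-0.0095,1,0,0,0,0,0,-0.0095,1,0,0,0,0,0,-0.0095,1,0,0,0,0,0,-0.02,1,0,0,0,0,0,-0.03,1,0,0,0,0,0,-0.03,1,0,0,0,0,0,-0.02,1,0,0,0,0,0,0,1,0,0,0,0,0,0,1]
}}

```text
clock: 13.82
eef_pos: [524.3, 174.0, 314.0]
tool_rot: [3.141, 0.003, 0.29]
force: [0.3, 0.1, 0.3]
width: -0.0
gripper_force: 0.0
```

Run:
```python
from h import *
im=save("scene","pics/s3.png");w=save("wrist","pics/w3.png")
o=np.array([1.1,2.7])
M=np.array([[0.866,0.5],[-0.5,0.866]]);p=np.array([554,156])+M@np.array([48,36])
print(p,proj("scene",[[*p,118],[*p,130],[*p,154],[525,174,210],[525,174,180]]))
b=cv2.resize(im[155:275,270:410,::-1],(560,480),interpolation=3)
cv2.imwrite("pics/z3.png",np.clip(b*1.6,0,255).astype(np.uint8))
```

```text
[613.568 163.176] [[355.07364781 236.17837323]
 [355.3934592  232.22415784]
 [356.04638489 224.13297725]
 [341.86101291 172.99051684]
 [341.33179314 183.87781359]]
```

View pics/z3.png

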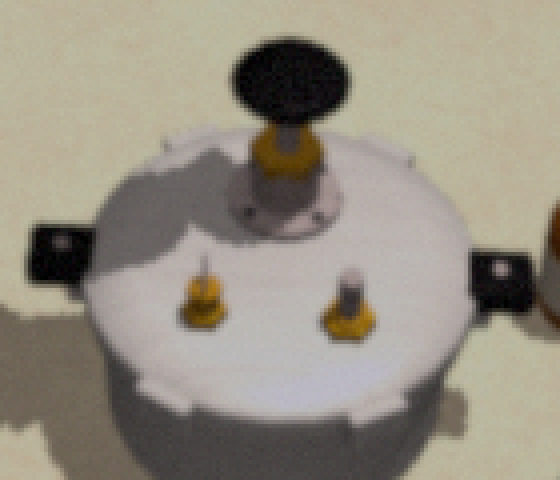

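View pics/w3.png

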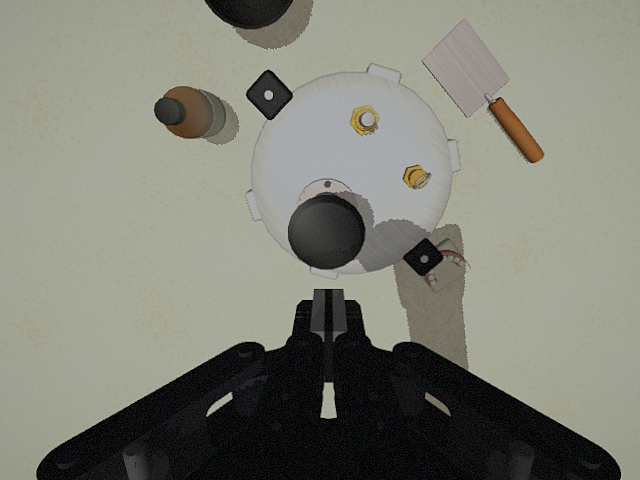

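The pin now stands well out: its tip is at crop (351,272), scene (358,223), which is at or above the height predicted for fully out. The knob is up at (291,80) and the hand is clear. The scene and wrist views show no neighbouring item moved. Six full strokes give at least 28 mm, more than the 24 mm of pin travel.

```bash
python3 -c "
from cell import ctrl
print(ctrl.finish_job())"
```

```text
the job is handed in; nothing more can be done
None
```

I worked the pump through six full strokes and handed the job in at about 14 s: the pin stands at its fully-out height (the camera was too coarse to make out the two rings), the knob is back up and the hand is clear.

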